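# Fit the bumper to the tin rack and hold its gate open at the mark

### The job

Get the tin rack ready for refilling: first hang the orange-topped bumper over the steel bar across the rack's front, one leg each side of the bar and fin up, and let go of it. Then pull the blue gate handle out sideways until its black pointer stands at the red mark, so that the waiting tin rolls down against the bumper, and finish while still holding the handle there against its spring so that I can load more tins. Do not open the gate before the bumper hangs, and leave the other things on the worktop where they are.

Things in the scene. Friction and masses are not known exactly. Their poses are not given: they have to be found in the camera images.
- bumper_grip (a point): Grip point in the upright orange fin on top of the loose bumper saddle, 74 mm above its leg ends, 15 mm below the fin's top, 18 mm above the crest's top. The fin is 12 mm thick along x, 40 mm along y, 33 mm high; z is up. The bumper starts standing on its two legs on the worktop, 89 mm high in all.
- bumper_seat (a point): Middle of the underside of the bumper's crest, 48 mm above the leg ends and 26 mm below bumper_grip, same axes: the point that comes to lie on the bar.
- bumper: The bumper, about 90 g: an inverted U 50 mm wide (y) and 36 mm deep (x), two black rubber legs 7 mm thick with a 22 mm gap between them, orange crest and fin on top. Origin between its leg ends, z up. Front and back are alike (half a turn makes no difference).
- bar_top (a point): Top of the middle of the fixed round steel bar (12 mm thick, 78 mm clear between two grey posts 5 mm taller) across the front of the grey tin rack, 91 mm above the worktop. The bar runs along y; x points to the rack's rear, away from the robot; z up. 25 mm before and behind the bar is clear; the lane for tins starts 30 mm behind it and rises to the rear.
- gate (a joint): Pull-out of the gate: 0 shut, grows to at most 0.095 m as the handle is pulled out along the -y direction of the rack (of bar_top). A spring draws it shut: 3.6 N at 0, plus 0.8 N for each 10 mm.
- gate_grip (a point): Centre of the free part of the blue handle, 86 mm above the worktop: a bar 14 mm thick along y, 26 mm high, 86 mm long along x (34 mm before to 52 mm behind this point). 45 mm behind it a thin rod runs to the rack (+y). Shut, it is 65 mm out from the rack's side rail, 45 mm to +x and 110 mm to -y of bar_top. Axes parallel to bar_top.
- pointer (a point): Foot of the black pointer plate (4 mm thick) on the gate's rod, moves with the gate; 45 mm to +x and 48 mm to +y of gate_grip. Axes parallel to bar_top.
- mark (a point): The red mark, a 4 mm wide stripe across the aluminium scale strip beneath the rod; its place differs each time, 57 to 79 mm to -y from the shut gate's pointer; fixed while you work. Axes parallel to bar_top. The gate is at the mark when pointer and mark have the same y in these axes.
- tin_mid (a point): Centre of the green tin (57 mm across, 72 mm long, 180 g) that lies across the lane behind the gate's steel blade, 123 mm behind the bar; it rolls down the lane to the front by itself once the gate is pulled out about 50 mm, and then its centre lies about 47 mm behind the bar.
- tin: The same green tin lying in the lane; origin at the centre of its underside.
- striped_mug: Bystander: striped mug, 86 mm across, 90 mm high.
- red_lid_jar: Bystander: clear jar with red lid, 64 x 97 mm.
- spice_jar: Bystander: spice jar with green lid, 46 x 106 mm.
- salt_shaker: Bystander: clear salt shaker with grey top, 44 x 90 mm.
- lemon: Bystander: lemon, 76 mm long.
- spare_tin: Bystander: green tin standing upright, 57 x 72 mm.
Things that resemble listed ones, but are neither listed nor needed, are in the scene too. What is shaped like the tin but purple is not meant.

How it is judged (in metres and radians):
On the way, in this order (a step that is already met when the one before it is completed fails the run):
1. the bumper hangs over the bar, one leg each side, released, with the gate still shut (x of bumper_seat in the frame of bar_top between -0.012 and 0.012 m and y of bumper_seat in the frame of bar_top between -0.022 and 0.022 m and z of bumper_seat in the frame of bar_top between -0.005 and 0.006 m and angle between bumper_seat's own z axis and vertical below 0.3 rad and angle between the y axis of bumper_seat and the y axis of bar_top, either way round below 0.3 rad and contact force between the fingers and bumper below 0.05 N and value of joint gate below 0.015 m), for 0.3 s.
2. the gripper holds the gate with its pointer at the red mark and the tin lies against the bumper (y of pointer in the frame of mark between -0.006 and 0.006 m and contact force between the fingers and gate above 2 N and x of tin_mid in the frame of bar_top between 0.03 and 0.06 m and z of tin_mid in the frame of bar_top between -0.035 and -0.005 m and contact force between tin and bumper above 0.03 N), for 0.3 s.
At the end, for the whole second after the job is handed in: Finishes holding: fingers press the gate with over 2 N, its pointer within 6 mm of the red mark; the bumper hangs released on the bar (within 22 mm of its middle, under 0.3 rad tilt and skew); the tin has rolled down, rests against it (all of step 2 and x of bumper_seat in the frame of bar_top between -0.012 and 0.012 m and y of bumper_seat in the frame of bar_top between -0.022 and 0.022 m and z of bumper_seat in the frame of bar_top between -0.005 and 0.006 m and angle between bumper_seat's own z axis and vertical below 0.3 rad and angle between the y axis of bumper_seat and the y axis of bar_top, either way round below 0.3 rad and contact force between the fingers and bumper below 0.05 N and linear speed of each of tin, bumper below 0.05 m/s); the arm keeps its last pose, push and grip.
It fails at once if the gate is pulled out more than 25 mm while the bumper is not over the bar (value of joint gate above 0.025 m and (z of bumper_seat in the frame of bar_top above 0.02 m or z of bumper_seat in the frame of bar_top below -0.02 m or x of bumper_seat in the frame of bar_top above 0.025 m or x of bumper_seat in the frame of bar_top below -0.025 m or y of bumper_seat in the frame of bar_top above 0.04 m or y of bumper_seat in the frame of bar_top below -0.04 m)).
It fails at once if the green tin falls off the rack (height (world z) of tin_mid below 0.05 m).
It fails at once if a bystander is moved by more than 3 cm (distance of any of striped_mug, red_lid_jar, spice_jar, salt_shaker, lemon, spare_tin from where it was at the start of the episode above 0.03 m).
It also fails if it takes over 48 s, if anything falls off the work surface, if the arm or the gripper's body presses on something with over 40 N, if the wrist force passes 120 N, or if a joint passes its speed limit or range.

### The arm

A 7-joint arm with a two-finger parallel gripper is mounted at the origin on a cart in front of the work surface, level with it; the furniture and walls round the work are solid. World frame = base frame: x ahead of the robot, y to its left, z up, the work surface at z = 0. Lengths are in mm, angles in rad, forces in N, time in s.
With the tool pointing down it reaches from about 400 to 875 mm from the base axis. Payload 4.4 kg.
Tool frame: the origin (TCP) lies on the centre line of the jaws, within the pads' length; the fingertips stand 11 mm ahead of it and the grasp point (between the pads) lies 8 mm behind it (ctrl.tips_ahead is the distance from the TCP to the fingertips, in mm); z points along the fingers, y is the line along which they close (so a half turn about z gives the same grasp; the last joint's range is limited). The gripper opens to 85 mm and grips with 20 to 120 N. Pads are 22 mm wide; open, the fingers measure 114 mm over their backs; the gripper's body (76 mm by 85 mm) begins 54 mm behind the grasp point. The pads swing forward as they close: fully open they stand 13 mm farther back than shut.
Start: joints at [1.196, 0.628, 0.038, 1.517, -0.027, 0.996, -0.02], TCP at [197.572, -619.26, 242.313] pointing down, gripper open.
Joint ranges: [-3.06, 3.06], [-0.37, 2.12], [-1.25, 1.32], [0.18, 2.47], [-1.1, 4.24], [0.23, 1.98], [-2.94, 2.94]. Speed limits (rad/s): [2.57, 2.57, 3.14, 3.14, 3.14, 3.14, 3.14].

### API

Orientations are given as [roll, pitch, yaw] about the fixed x, y, z axes, in that order (R = Rz(yaw) Ry(pitch) Rx(roll)).
In Python, from cell import ctrl, eyes, job gives the robot as it stands. The module is installed in compiled form; this text tells all that it offers.
- The arm moves only by the tool carry_out, never from a script. Its argument "moves" is a list of rows, each an object of numbers: "tx", "ty", "tz": the shift along the tool's x, y, z as a fraction of full scale; "twist": the turn about the tool's z as a fraction of full scale; "fingers": the opening, from 0 (shut) to 1 (fully open). In form: [{"tx": .., "ty": .., "tz": .., "twist": .., "fingers": ..}, ...]. A call has 1 to 12 rows; each row shifts and turns the commanded pose from where the row before left it, along the tool's axes as they then stand; what a row does not reach is not made up. Full scale, the value 1, is 0.3 m for a shift and pi rad for a turn. A row lasts 1/8 s, in which the tool goes at most 62.5 mm and 10.7 degrees, less where a joint would pass 70% of its speed; a pose out of reach is approached as far as the arm can. A call with a number of a shift or a turn outside -1 to 1 is refused whole. A call with a gripper value outside its range is refused whole. The fingers move at their own pace and stop on an object; the grip force is fixed at half the most. Time passes only in rows, so rows that do not move let the fingers close. It gives the time, the measured TCP pose, the force, the opening and the grip force at its end, in the units of the state.
- ctrl.read_state(): the state, without advancing time (a new reading comes with each control period).
- eyes.get_image(name): name is "side" or "top" or "wrist"; returns a dict with "color" (420x560x3 uint8, blue, green, red), "fovy" (degrees; the focal length in pixels is half the picture's height over the tangent of half this angle, whatever the lens; pixels are square), "cx", "cy" (the principal point, pixels), "world_from_camera" (4x4, takes a point from camera to world coordinates). Camera axes: x right, y up, looking along -z (the intrinsics and any distortion apply to the point x, -y, -z); pixel columns grow to the right and rows downward; lengths in mm; the calibration is good to about 2 mm. A picture is of the moment at which its call begins. There is no depth.
- job.finish_job(): hands the job in; it is judged then, once.
The state is a dict: "clock": time; "qpos": joint angles; "qd": joint speeds; "tau": joint torques, N m; "eef_pos": TCP position; "tool_rot": TCP orientation; "force": force on the tool from outside, world axes, zero at the start; "torque": the same for the moment, N m; "width": finger opening in mm; "gripper_force": force on a finger pad.
Only numpy, scipy, OpenCV 4.12 (cv2) and the standard library are available. Lean on these libraries where they do the work, as an engineer would, in place of code of your own. Each camera call takes 0.05 s, during which the arm holds its last target. There are 200 camera calls.

## Working session

There is one attempt and no reset: what is moved stays moved. The work goes in short steps, Python scripts to look and compute and a tool call to move; the robot and the scene stay as the last step left them, time stands still between calls to the robot, and variables do not carry over. Pictures are saved under pics/ and viewed, at most 10 in all, crops included, and the job is handed in when it is done.

Besides the shell and the picture viewer there is one more tool, called after "Emit:" by a JSON object that holds its "op" and its "data", one argument or row to a line. carry_out: Moves the arm, as the interface text tells. Its arguments: {"type":"object","properties":{"moves":{"type":"array","items":{"type":"object","properties":{"tx":{"type":"number","minimum":-1,"maximum":1},"ty":{"type":"number","minimum":-1,"maximum":1},"tz":{"type":"number","minimum":-1,"maximum":1},"twist":{"type":"number","minimum":-1,"maximum":1},"fingers":{"type":"number"}}}}},"required":["moves"]}

```bash
mkdir -p pics; cat > h.py <<'E'
import numpy as np,cv2
from cell import ctrl,eyes,job
def K(im):
    f=im["color"].shape[0]/2/np.tan(np.radians(im["fovy"])/2); return f,im["cx"],im["cy"]
def ray(im,u,v):
    f,cx,cy=K(im); T=np.array(im["world_from_camera"]); d=T[:3,:3]@np.array([(u-cx)/f,-(v-cy)/f,-1]); return T[:3,3],d
def onz(im,u,v,z):
    o,d=ray(im,u,v); return o+d*(z-o[2])/d[2]
def proj(im,p):
    f,cx,cy=K(im); T=np.array(im["world_from_camera"]); q=T[:3,:3].T@(np.array(p)-T[:3,3]); return cx+f*q[0]/-q[2], cy-f*q[1]/-q[2]
def tri(a,ua,b,ub):
    o1,d1=ray(a,*ua);o2,d2=ray(b,*ub);s=np.linalg.lstsq(np.c_[d1,-d2],o2-o1,rcond=None)[0]
    return (o1+d1*s[0]+o2+d2*s[1])/2, np.linalg.norm(o1+d1*s[0]-o2-d2*s[1])
E
python3 - <<'E'
from h import *
import pickle
for n in("top","side","wrist"):
    im=eyes.get_image(n);cv2.imwrite(f"pics/{n}0.png",im["color"]);pickle.dump(im,open(f"{n}0.pkl","wb"))
    print(n,[k for k in im],im["fovy"],im["cx"],im["cy"],np.round(im["world_from_camera"],3).tolist())
print(ctrl.read_state(),ctrl.tips_ahead)
E
```

```text
top ['color', 'fovy', 'cx', 'cy', 'world_from_camera'] 57.710528545198244 278.232325251861 205.63643283738782 [[-0.002, 0.995, -0.095, 474.335], [-1.0, -0.001, 0.012, 68.291], [0.012, 0.095, 0.995, 1380.552], [0.0, 0.0, 0.0, 1.0]]
side ['color', 'fovy', 'cx', 'cy', 'world_from_camera'] 51.06994325421153 282.5907370414524 204.9710576513046 [[0.996, 0.066, -0.059, 501.167], [-0.088, 0.832, -0.547, -656.403], [0.013, 0.55, 0.835, 1164.928], [0.0, 0.0, 0.0, 1.0]]
wrist ['color', 'fovy', 'cx', 'cy', 'world_from_camera'] 67.70423794391495 279.30262758011276 206.76820292412282 [[0.304, 0.918, 0.253, 261.021], [-0.953, 0.294, 0.079, -598.841], [-0.002, -0.265, 0.964, 372.052], [0.0, 0.0, 0.0, 1.0]]
{'clock': 0.15, 'qpos': array([ 1.19617609,  0.62915723,  0.0384478 ,  1.51813446, -0.02702803,
        0.99630413, -0.02002355]), 'qd': array([ 0.0011339 , -0.00253999,  0.00145563, -0.00188387, -0.00013604,
       -0.00075834,  0.00028934]), 'tau': array([ 1.86863093e-03, -5.63800979e+01,  1.22821614e+00, -1.93652987e+01,
        1.12555872e-02,  7.33741588e-03, -3.10896132e-05]), 'eef_pos': array([ 197.45664843, -618.79862352,  241.58626348]), 'tool_rot': array([-3.14010680e+00, -1.52937360e-05,  3.08781992e-01]), 'force': array([-0.55466724, -0.03110109,  0.31023973]), 'torque': array([ 0.061214  , -0.03999688,  0.03326525]), 'gripper_force': 0.0, 'width': 85.47226604600611} 11.0
```

View pics/top0.png

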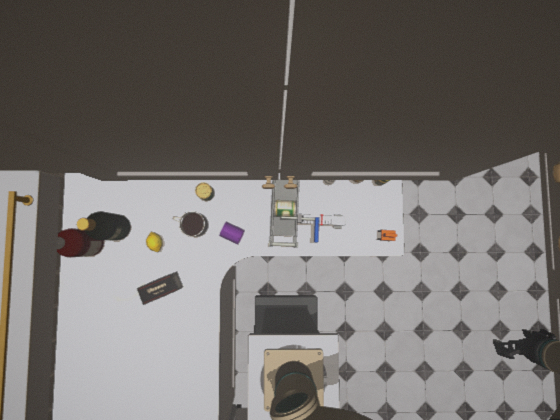

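View pics/side0.png

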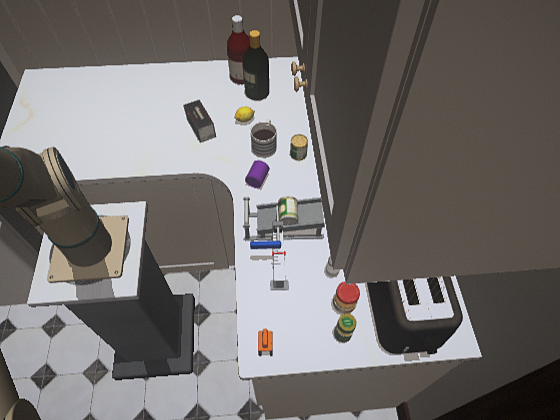

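The top view shows the rack at about (285,215), the blue handle at (316,230), the scale strip with its red mark at (322,220), and the orange bumper at (387,235). The side view shows the rack at (285,215), the handle at (265,244), the red mark near (279,254), and the bumper at (266,341).

```bash
python3 - <<'E'
from h import *
import pickle
t,s=[pickle.load(open(n+"0.pkl","rb")) for n in("top","side")]
a=cv2.resize(t["color"][172:262,258:408],None,fx=5,fy=5,interpolation=cv2.INTER_CUBIC)
b=cv2.resize(s["color"][185:365,230:370],None,fx=4,fy=4,interpolation=cv2.INTER_CUBIC)[:, :]
cv2.imwrite("pics/tc.png",a);cv2.imwrite("pics/sc.png",cv2.resize(s["color"][185:300,235:335],None,fx=5,fy=5,interpolation=cv2.INTER_CUBIC))
for nm,im,(x0,x1,y0,y1) in(("top",t,(258,408,172,262)),("side",s,(230,330,185,365))):
    hsv=cv2.cvtColor(im["color"],cv2.COLOR_BGR2HSV)
    for c,lo,hi in(("orange",(4,150,90),(16,255,255)),("blue",(105,130,50),(125,255,255)),("red",(0,120,80),(3,255,255)),("red2",(172,110,80),(180,255,255))):
        m=cv2.inRange(hsv,lo,hi);k=np.zeros_like(m);k[y0:y1,x0:x1]=m[y0:y1,x0:x1]
        n,_,st,ce=cv2.connectedComponentsWithStats(k)
        for i in range(1,n):
            if st[i,4]>2:
                pts=np.argwhere(_==i)[:,::-1].astype(np.float32)
                print(nm,c,st[i],ce[i].round(1),np.round(cv2.minAreaRect(pts)[1:],1) if 0 else cv2.minAreaRect(pts))
                for z in((80,63,0) if c=="orange" else (99,) if c=="blue" else (0,40,60)): print("   ",z,onz(im,*ce[i],z).round(1))
E
```

```text
top orange [382 230  15  10 107] [388.6 234.9] ((389.0, 234.5), (14.0, 9.0), 0.0)
    80 [ 497.9 -324.3   80. ]
    63 [ 498.2 -329.4   63. ]
    0 [ 499.3 -348.4    0. ]
top blue [315 218   4  24  65] [316.2 230.4] ((316.1994934082031, 229.50997924804688), (2.7465689182281494, 23.07118034362793), 2.862405300140381)
    99 [513.4 -74.5  99. ]
side orange [258 329  14  22 227] [264.8 340.5] ((264.5, 339.5), (21.0, 13.0), 90.0)
    80 [ 499.6 -338.9   80. ]
    63 [ 499.5 -333.9   63. ]
    0 [ 499.4 -315.4    0. ]
side blue [250 241  31   8 144] [265.5 243.6] ((265.0628662109375, 244.3834991455078), (6.493295669555664, 30.059871673583984), 87.39744567871094)
    99 [518.9 -80.5  99. ]
side red [272 252  10   3  12] [275.9 253. ] ((276.4461975097656, 252.56924438476562), (1.9845556020736694, 8.930500984191895), 82.87498474121094)
    0 [549.1 -60.9   0. ]
    40 [547.5 -81.3  40. ]
    60 [546.6 -91.5  60. ]
side red [284 252   1   3   3] [284. 253.] ((284.0, 253.0), (2.0, 0.0), -90.0)
    0 [573.  -62.8   0. ]
    40 [570.5 -83.2  40. ]
    60 [569.3 -93.4  60. ]
side red2 [281 252   3   2   4] [282.  252.2] ((282.0000305175781, 252.00003051757812), (1.4142134189605713, 1.4142134189605713), 45.0)
    0 [567.3 -59.9   0. ]
    40 [565.  -80.3  40. ]
    60 [563.9 -90.6  60. ]
```

View pics/tc.png

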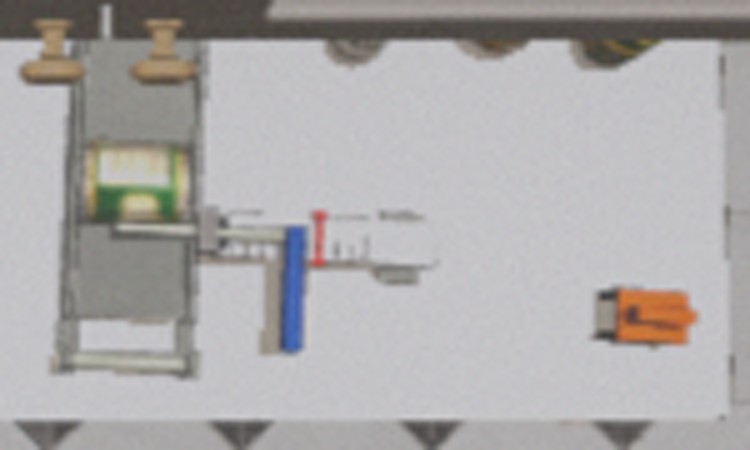

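View pics/sc.png

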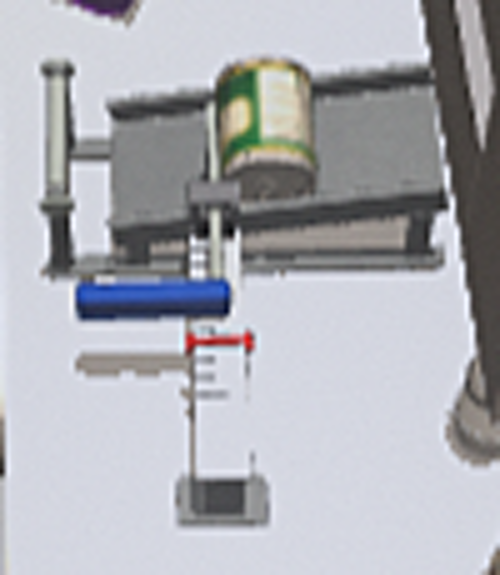

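The crops show the post tops, top crop (61,357) and (190,362), side crop (57,68) and (57,203). They also show the red mark across the strip, top (319,215–262) and side (191–249,341), and both handle ends. The bumper's leg gap opens along world y.

```bash
cat >> h.py <<'E'
def plan(p,yaw=None):
    st=ctrl.read_state();R=cv2.Rodrigues(np.zeros(3))[0]
    from scipy.spatial.transform import Rotation as Ro
    R=Ro.from_euler("xyz",st["tool_rot"]).as_matrix()
    d=R.T@(np.array(p)-st["eef_pos"]); 
    print("tcp",st["eef_pos"].round(1),st["tool_rot"].round(3),"d/300",(d/300).round(4),"twist",None if yaw is None else round(-(yaw-st["tool_rot"][2])/np.pi,4))
E
python3 - <<'E'
from h import *
import pickle
t,s=[pickle.load(open(n+"0.pkl","rb")) for n in("top","side")]
T=lambda x,y:(258+(x+.5)/5-.5,172+(y+.5)/5-.5)
S=lambda x,y:(235+(x+.5)/5-.5,185+(y+.5)/5-.5)
for n,a,b in(("postL",(61,357),(57,68)),("postR",(190,362),(57,203)),("mark0",(319,262),(191,341)),("mark1",(319,215),(249,341)),("hfront",(290,350),(82,297)),("hrear",(296,230),(224,297))):
    p,e=tri(t,T(*a),s,S(*b)); print(n,p.round(1),round(e,1))
print(tri(t,(388.6,234.9),s,(264.8,340.5)))
plan([440,-335,230],np.pi/2)
E
```

```text
postL [471.6  81.4  89. ] 0.2
postR [467.7  -6.2  80.2] 0.4
mark0 [536.8 -95.9  71.1] 1.5
mark1 [569.3 -96.8  67.7] 1.2
hfront [477.4 -73.2  89.3] 3.2
hrear [557.2 -78.5  87.4] 0.3
(array([ 498.98178249, -331.62527424,   55.28243639]), np.float64(0.9960181988538288))
tcp [ 197.5 -618.8  241.6] [-3.14  -0.     0.309] d/300 [ 1.0577 -0.6555  0.0396] twist -0.4017
```

Emit:
{"op": "carry_out", "data": {
  "moves": [
    {"tx": 0.156,"ty": -0.076},
    {"tx": 0.156,"ty": -0.076},
    {"tx": 0.156,"ty": -0.076},
    {"tx": 0.156,"ty": -0.076},
    {"tx": 0.156,"ty": -0.076},
    {"tx": 0.156,"ty": -0.076},
    {"tx": 0.156,"ty": -0.076},
    {"tx": 0.156,"ty": -0.076},
    {"twist": -0.05},
    {"twist": -0.05},
    {"twist": -0.05},
    {"twist": -0.05}
  ]
}}

```text
validation failed for argument at $.mo...
```

Emit:
{"op": "carry_out", "data": {
  "moves": [
    {"twist": -0.05},
    {"twist": -0.05},
    {"twist": -0.05},
    {"twist": -0.052},
    {},
    {}
  ]
}}

```text
validation failed for argument at $.mo...
```

```bash
python3 - <<'E'
from h import *
import pickle
im=eyes.get_image("wrist");pickle.dump(im,open("w1.pkl","wb"));cv2.imwrite("pics/w1.png",im["color"])
plan([499,-332,240],np.pi/2)
m=cv2.inRange(cv2.cvtColor(im["color"],cv2.COLOR_BGR2HSV),(4,150,60),(16,255,255))
c=max(cv2.findContours(m,0,1)[0],key=cv2.contourArea);print(cv2.contourArea(c),cv2.minAreaRect(c),cv2.boundingRect(c))
print(onz(im,*cv2.minAreaRect(c)[0],75))
E
```

```text
tcp [ 197.4 -618.9  241.7] [-3.14   0.     0.309] d/300 [ 1.2483 -0.6056  0.0065] twist -0.4017Traceback (most recent call last):
  File "<stdin>", line 6, in <module>
ValueError: max() iterable argument is empty
```

View pics/w1.png

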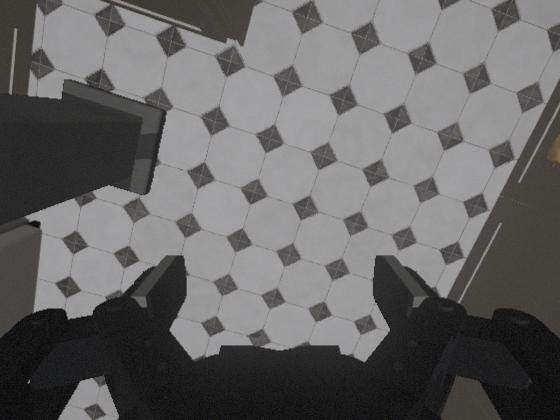

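The move was refused, probably because every field is required. The picture shows only the floor and the open fingers, with tips at about (180,260) and (378,260).

Emit:
{"op": "carry_out", "data": {
  "moves": [
    {"tx": 0.156,"ty": -0.076,"tz": 0,"twist": 0,"fingers": 1},
    {"tx": 0.156,"ty": -0.076,"tz": 0,"twist": 0,"fingers": 1},
    {"tx": 0.156,"ty": -0.076,"tz": 0,"twist": 0,"fingers": 1},
    {"tx": 0.156,"ty": -0.076,"tz": 0,"twist": 0,"fingers": 1},
    {"tx": 0.156,"ty": -0.076,"tz": 0,"twist": 0,"fingers": 1},
    {"tx": 0.156,"ty": -0.076,"tz": 0,"twist": 0,"fingers": 1},
    {"tx": 0.156,"ty": -0.076,"tz": 0,"twist": 0,"fingers": 1},
    {"tx": 0.156,"ty": -0.076,"tz": 0,"twist": 0,"fingers": 1},
    {"tx": 0,"ty": 0,"tz": 0,"twist": -0.05,"fingers": 1},
    {"tx": 0,"ty": 0,"tz": 0,"twist": -0.05,"fingers": 1},
    {"tx": 0,"ty": 0,"tz": 0,"twist": -0.05,"fingers": 1},
    {"tx": 0,"ty": 0,"tz": 0,"twist": -0.05,"fingers": 1}
  ]
}}

```text
clock: 1.7
eef_pos: [498.7, -331.6, 242.1]
tool_rot: [-3.141, 0.0, 0.942]
force: [0.3, -0.5, 0.3]
width: 85.6
gripper_force: 0.0
```

Emit:
{"op": "carry_out", "data": {
  "moves": [
    {"tx": 0,"ty": 0,"tz": 0,"twist": -0.05,"fingers": 1},
    {"tx": 0,"ty": 0,"tz": 0,"twist": -0.05,"fingers": 1},
    {"tx": 0,"ty": 0,"tz": 0,"twist": -0.05,"fingers": 1},
    {"tx": 0,"ty": 0,"tz": 0,"twist": -0.05,"fingers": 1},
    {"tx": 0,"ty": 0,"tz": 0,"twist": 0,"fingers": 1},
    {"tx": 0,"ty": 0,"tz": 0,"twist": 0,"fingers": 1}
  ]
}}

```text
clock: 2.45
eef_pos: [498.7, -331.8, 242.2]
tool_rot: [-3.141, -0.0, 1.563]
force: [0.2, 0.0, 0.7]
width: 85.2
gripper_force: 0.0
```

```bash
python3 - <<'E'
from h import *
import pickle
im=eyes.get_image("wrist");pickle.dump(im,open("w1.pkl","wb"));cv2.imwrite("pics/w1.png",im["color"])
plan([499,-332,240],np.pi/2)
m=cv2.inRange(cv2.cvtColor(im["color"],cv2.COLOR_BGR2HSV),(4,150,60),(16,255,255))
c=max(cv2.findContours(m,0,1)[0],key=cv2.contourArea);print(cv2.contourArea(c),cv2.minAreaRect(c),cv2.boundingRect(c))
print(onz(im,*cv2.minAreaRect(c)[0],75))
E
```

```text
tcp [ 498.7 -331.7  242.2] [-3.141 -0.     1.563] d/300 [-0.0009  0.0009  0.0074] twist -0.0024
678.5 ((279.21240234375, 185.81417846679688), (32.46126937866211, 44.96684646606445), 3.814074993133545) (263, 163, 34, 47)
[ 498.23489676 -325.66283701   75.        ]
```

View pics/w1.png

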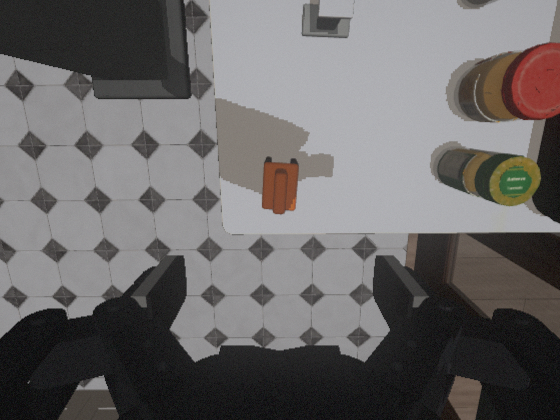

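The wrist view shows the bumper upright at (280,187), its fin along the image's vertical (world y), well clear of the jars and near the worktop edge.

```bash
python3 - <<'E'
from h import *
import pickle
im=pickle.load(open("w1.pkl","rb"));c=im["color"]
for v in(166,176,186,196,206,210,212,214): print(v,c[v,260:301,2].tolist())
print("col280",c[156:218,280,2].tolist())
for a in((265,162),(298,163),(263,209),(296,211)):print("crest",a,onz(im,*a,56).round(1))
for a in((274,213),(287,213),(281,170)):print("fin",a,onz(im,*a,89).round(1))
E
```

```text
166 [132, 131, 132, 127, 108, 122, 128, 130, 129, 130, 129, 130, 127, 131, 127, 128, 129, 130, 129, 131, 130, 129, 132, 128, 132, 128, 126, 130, 129, 131, 130, 129, 130, 129, 129, 129, 127, 113, 107, 128, 133]
176 [132, 131, 125, 107, 116, 128, 131, 128, 127, 131, 129, 133, 126, 129, 112, 103, 118, 126, 127, 129, 128, 129, 125, 127, 126, 118, 108, 104, 130, 129, 132, 132, 126, 128, 128, 127, 119, 114, 122, 135, 132]
186 [132, 132, 127, 107, 121, 128, 130, 130, 129, 130, 130, 128, 128, 125, 102, 114, 122, 126, 128, 129, 127, 129, 128, 126, 123, 112, 105, 125, 130, 128, 130, 131, 129, 129, 130, 121, 119, 140, 173, 175, 175]
196 [173, 166, 114, 119, 127, 126, 129, 127, 128, 129, 127, 127, 125, 114, 113, 120, 127, 129, 127, 127, 129, 128, 125, 127, 119, 109, 114, 129, 128, 129, 129, 131, 128, 129, 123, 119, 134, 174, 175, 176, 174]
206 [174, 167, 113, 118, 129, 130, 128, 130, 127, 126, 128, 129, 121, 96, 117, 124, 130, 128, 129, 128, 130, 128, 127, 124, 115, 104, 127, 127, 127, 130, 139, 175, 175, 174, 163, 148, 176, 174, 174, 175, 174]
210 [172, 173, 174, 175, 174, 175, 174, 174, 172, 1
[... 466 characters left out ...]
1, 156, 130, 139, 160, 165, 170, 173, 173, 173, 174, 174, 174, 176, 175, 173, 173, 173, 173, 173, 175, 176, 174]
col280 [135, 130, 133, 132, 132, 132, 118, 112, 122, 127, 130, 129, 106, 91, 84, 84, 88, 105, 117, 126, 128, 128, 128, 129, 129, 130, 129, 132, 129, 131, 127, 128, 126, 129, 129, 128, 128, 129, 127, 129, 129, 128, 128, 127, 129, 129, 128, 125, 126, 125, 130, 128, 128, 124, 128, 127, 125, 110, 130, 166, 174, 175]
crest (265, 162) [ 484.  -304.9   56. ]
crest (298, 163) [ 517.3 -306.2   56. ]
crest (263, 209) [ 480.9 -354.2   56. ]
crest (296, 211) [ 515.6 -356.7   56. ]
fin (274, 213) [ 493.1 -348.9   89. ]
fin (287, 213) [ 505.4 -349.    89. ]
fin (281, 170) [ 500.  -308.2   89. ]
```

Emit:
{"op": "carry_out", "data": {
  "moves": [
    {"tx": 0.007,"ty": 0.002,"tz": 0.1,"twist": 0.0135,"fingers": 1},
    {"tx": 0,"ty": 0,"tz": 0.13,"twist": 0,"fingers": 1},
    {"tx": 0,"ty": 0,"tz": 0.13,"twist": 0,"fingers": 0.6},
    {"tx": 0,"ty": 0,"tz": 0.11,"twist": 0,"fingers": 0.6},
    {"tx": 0,"ty": 0,"tz": 0.07,"twist": 0,"fingers": 0.6},
    {"tx": 0,"ty": 0,"tz": 0.034,"twist": 0,"fingers": 0.6},
    {"tx": 0,"ty": 0,"tz": 0,"twist": 0,"fingers": 0.6},
    {"tx": 0,"ty": 0,"tz": 0,"twist": 0,"fingers": 0.6}
  ]
}}

```text
clock: 3.5
eef_pos: [500.2, -329.9, 71.1]
tool_rot: [3.14, 0.001, 1.523]
force: [-0.1, 0.1, 0.5]
width: 51.2
gripper_force: 0.0
```

Emit:
{"op": "carry_out", "data": {
  "moves": [
    {"tx": 0,"ty": 0,"tz": 0,"twist": 0,"fingers": 0.3},
    {"tx": 0,"ty": 0,"tz": 0,"twist": 0,"fingers": 0},
    {"tx": 0,"ty": 0,"tz": 0,"twist": 0,"fingers": 0},
    {"tx": 0,"ty": 0,"tz": 0,"twist": 0,"fingers": 0},
    {"tx": 0,"ty": 0,"tz": 0,"twist": 0,"fingers": 0},
    {"tx": 0,"ty": 0,"tz": 0,"twist": 0,"fingers": 0}
  ]
}}

```text
clock: 4.25
eef_pos: [499.9, -329.8, 70.7]
tool_rot: [3.141, 0.001, 1.523]
force: [-0.1, 0.5, 6.0]
width: 11.0
gripper_force: 59.1
```

Emit:
{"op": "carry_out", "data": {
  "moves": [
    {"tx": 0,"ty": 0,"tz": -0.06,"twist": 0,"fingers": 0},
    {"tx": 0,"ty": 0,"tz": -0.12,"twist": 0,"fingers": 0},
    {"tx": 0,"ty": 0,"tz": -0.15,"twist": 0,"fingers": 0},
    {"tx": 0,"ty": 0,"tz": -0.15,"twist": 0,"fingers": 0},
    {"tx": 0,"ty": 0,"tz": -0.09,"twist": 0,"fingers": 0},
    {"tx": 0.1,"ty": -0.02,"tz": 0,"twist": 0,"fingers": 0},
    {"tx": 0.17,"ty": -0.03,"tz": 0,"twist": 0,"fingers": 0},
    {"tx": 0.18,"ty": -0.03,"tz": 0,"twist": 0,"fingers": 0},
    {"tx": 0.18,"ty": -0.03,"tz": 0,"twist": 0,"fingers": 0},
    {"tx": 0.17,"ty": -0.023,"tz": 0,"twist": 0,"fingers": 0},
    {"tx": 0.094,"ty": -0.01,"tz": 0,"twist": 0,"fingers": 0},
    {"tx": 0,"ty": 0,"tz": 0,"twist": 0,"fingers": 0}
  ]
}}

```text
clock: 5.75
eef_pos: [469.2, -57.0, 242.0]
tool_rot: [3.141, -0.001, 1.528]
force: [0.7, -0.5, -1.1]
width: 11.2
gripper_force: 58.6
```

Emit:
{"op": "carry_out", "data": {
  "moves": [
    {"tx": 0,"ty": 0,"tz": 0,"twist": 0,"fingers": 0},
    {"tx": 0,"ty": 0,"tz": 0,"twist": 0,"fingers": 0}
  ]
}}

```text
clock: 6.0
eef_pos: [469.4, -61.0, 241.2]
tool_rot: [3.142, 0.001, 1.521]
force: [-0.0, -0.8, -0.6]
width: 11.1
gripper_force: 58.6
```

```bash
python3 - <<'E'
from h import *
import pickle
im=eyes.get_image("wrist");pickle.dump(im,open("w2.pkl","wb"));cv2.imwrite("pics/w2.png",cv2.resize(im["color"],(800,600),interpolation=cv2.INTER_CUBIC))
print(ctrl.read_state()["eef_pos"],np.round(im["world_from_camera"],3).tolist())
E
```

```text
[469.35950663 -60.93200408 241.12895362] [[0.999, 0.048, 0.014, 472.679], [-0.05, 0.963, 0.264, 5.512], [-0.001, -0.265, 0.964, 371.734], [0.0, 0.0, 0.0, 1.0]]
```

View pics/w2.png

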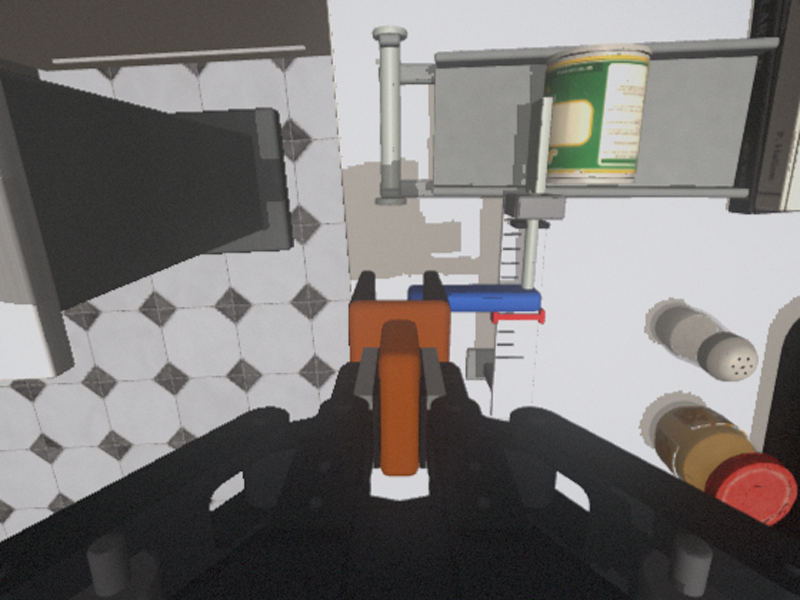

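The wrist view (800×600) shows the bumper held straight at (400,390) and the bar from (390,40) to (391,195). The handle front is at (410,298), its rear end at (540,300), and the mark at (492–545,316). The tin sits at (595,115) behind the blade.

```bash
python3 - <<'E'
from h import *
import pickle
im=pickle.load(open("w2.pkl","rb"));s=pickle.load(open("side0.pkl","rb"));t=pickle.load(open("top0.pkl","rb"))
W=lambda x,y:((x+.5)*.7-.5,(y+.5)*.7-.5)
g=cv2.cvtColor(im["color"],cv2.COLOR_BGR2GRAY)
for v in(48,60,80,100,120): print(v,g[v,258:290].tolist())
print("col273 top",g[14:34,273].tolist(),"bot",g[126:150,273].tolist())
for z in(96,):
  for p in((390,29),(391,204)):print("post outer",onz(im,*W(*p),z).round(1))
for p in((390,60),(391,180)):print("bar",onz(im,*W(*p),90).round(1))
for p in((409,291),(540,297)):print("handle top",onz(im,*W(*p),99).round(1))
T=lambda x,y:(258+(x+.5)/5-.5,172+(y+.5)/5-.5)
S=lambda x,y:(235+(x+.5)/5-.5,185+(y+.5)/5-.5)
for a,b,c in(((493,316),(191,341),(319,262)),((545,316),(249,341),(319,215))):
    p,e=tri(im,W(*a),s,S(*b));print("mark w+s",p.round(1),e)
    p,e=tri(im,W(*a),t,T(*c));print("mark w+t",p.round(1),e)
for p in((382,325),(417,325),(382,473),(419,473)):print("fin",onz(im,*W(*p),259).round(1))
for p in((349,304),(450,304)):print("crest",onz(im,*W(*p),226).round(1))
E
```

```text
48 [216, 215, 218, 213, 214, 215, 200, 107, 126, 150, 169, 176, 187, 198, 210, 213, 201, 188, 180, 171, 154, 136, 147, 159, 162, 160, 158, 159, 161, 159, 156, 154]
60 [215, 215, 216, 214, 215, 216, 217, 203, 132, 148, 168, 177, 187, 197, 212, 212, 199, 178, 182, 172, 156, 144, 180, 205, 206, 207, 214, 215, 215, 215, 216, 215]
80 [216, 216, 216, 216, 217, 217, 217, 207, 155, 145, 167, 176, 186, 198, 209, 212, 202, 190, 180, 172, 154, 140, 163, 216, 216, 216, 216, 216, 215, 216, 216, 216]
100 [215, 215, 218, 214, 216, 216, 215, 205, 122, 137, 164, 175, 185, 195, 208, 213, 202, 190, 181, 171, 158, 140, 164, 216, 218, 215, 217, 216, 217, 216, 216, 217]
120 [165, 170, 165, 164, 165, 165, 167, 160, 129, 106, 119, 124, 130, 131, 138, 144, 138, 131, 126, 120, 117, 111, 132, 166, 168, 162, 164, 163, 163, 168, 166, 164]
col273 top [214, 215, 213, 213, 206, 205, 208, 211, 184, 127, 131, 146, 151, 151, 151, 139, 119, 92, 94, 188] bot [145, 144, 143, 144, 141, 131, 105, 103, 110, 110, 108, 98, 85, 124, 142, 139, 134, 130, 156, 163, 164, 165, 165, 165]
post outer [471.1  81.9  96. ]
post outer [466.5 -12.3  96. ]
bar [470.2  67.9  90. ]
bar [467.1   1.6  90. ]
handle top [474.9 -66.5  99. ]
handle top [557.5 -74.5  99. ]
mark w+s [535.8 -95.4  69.2] 3.7693734532543677
mark w+t [535.9 -97.5  62.4] 1.4639903172667725
mark w+s [570.3 -97.5  69.5] 0.8836071285056406
mark w+t [568.4 -95.5  76. ] 0.7428826771150993
fin [466.  -33.2 259. ]
fin [475.3 -33.7 259. ]
fin [463.3 -79.  259. ]
fin [474.1 -79.5 259. ]
crest [453.3 -36.5 226. ]
crest [487.6 -38.2 226. ]
```

Emit:
{"op": "carry_out", "data": {
  "moves": [
    {"tx": 0.06,"ty": -0.004,"tz": 0,"twist": 0,"fingers": 0},
    {"tx": 0.12,"ty": -0.007,"tz": 0,"twist": 0,"fingers": 0},
    {"tx": 0.1,"ty": -0.0056,"tz": 0,"twist": 0,"fingers": 0},
    {"tx": 0.044,"ty": -0.002,"tz": 0,"twist": 0,"fingers": 0},
    {"tx": 0,"ty": 0,"tz": 0.06,"twist": 0,"fingers": 0},
    {"tx": 0,"ty": 0,"tz": 0.1,"twist": 0,"fingers": 0},
    {"tx": 0,"ty": 0,"tz": 0.06,"twist": 0,"fingers": 0},
    {"tx": 0,"ty": 0,"tz": 0,"twist": 0,"fingers": 0},
    {"tx": 0,"ty": 0,"tz": 0,"twist": 0,"fingers": 0},
    {"tx": 0,"ty": 0,"tz": 0,"twist": 0,"fingers": 0}
  ]
}}

```text
clock: 7.3
eef_pos: [469.2, 37.4, 175.9]
tool_rot: [3.14, -0.0, 1.522]
force: [-0.2, 0.1, -0.9]
width: 11.0
gripper_force: 58.5
```

```bash
python3 - <<'E'
from h import *
plan([468.5,36.5,150],1.523)
w=eyes.get_image("wrist")["color"];s=eyes.get_image("side")["color"]
a=cv2.resize(w,(400,300));b=cv2.resize(s[165:285,230:330],(400,480),interpolation=cv2.INTER_CUBIC)
o=np.zeros((480,800,3),np.uint8);o[:300,:400]=a;o[:,400:]=b;cv2.imwrite("pics/w3.png",o)
E
```

```text
tcp [469.2  37.4 175.9] [ 3.14  -0.     1.522] d/300 [-0.0032 -0.0022  0.0864] twist -0.0002
```

View pics/w3.png

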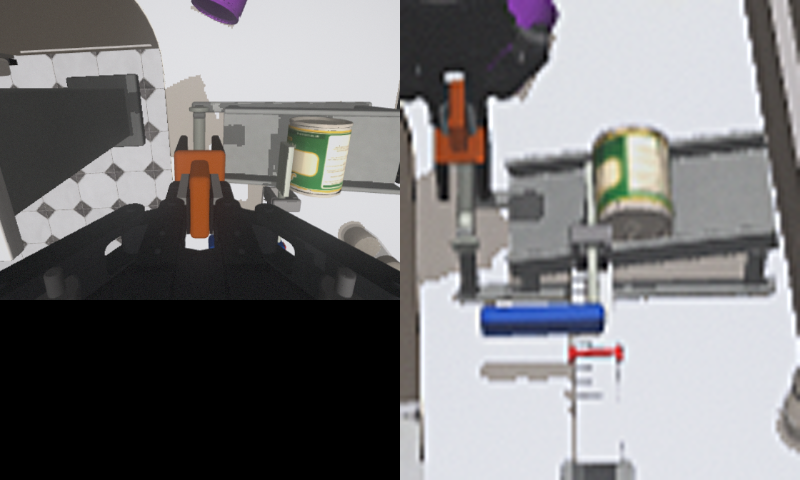

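The wrist half shows the bar (x≈198) centred under the crest (175–225). The side half shows the legs straddling the bar's line.

Emit:
{"op": "carry_out", "data": {
  "moves": [
    {"tx": -0.003,"ty": -0.002,"tz": 0.04,"twist": 0,"fingers": 0},
    {"tx": 0,"ty": 0,"tz": 0.04,"twist": 0,"fingers": 0},
    {"tx": 0,"ty": 0,"tz": 0.02,"twist": 0,"fingers": 0},
    {"tx": 0,"ty": 0,"tz": 0,"twist": 0,"fingers": 0},
    {"tx": 0,"ty": 0,"tz": 0,"twist": 0,"fingers": 0}
  ]
}}

```text
clock: 8.02
eef_pos: [468.0, 36.9, 145.2]
tool_rot: [3.141, -0.0, 1.523]
force: [0.3, 0.2, -0.5]
width: 11.1
gripper_force: 58.5
```

No contact at a leg-end height of 75 mm, so the legs straddle the bar. I'll lower it the rest of the way.

Emit:
{"op": "carry_out", "data": {
  "moves": [
    {"tx": 0,"ty": 0,"tz": 0.03,"twist": 0,"fingers": 0},
    {"tx": 0,"ty": 0,"tz": 0.035,"twist": 0,"fingers": 0},
    {"tx": 0,"ty": 0,"tz": 0.025,"twist": 0,"fingers": 0},
    {"tx": 0,"ty": 0,"tz": 0.01,"twist": 0,"fingers": 0},
    {"tx": 0,"ty": 0,"tz": 0,"twist": 0,"fingers": 0},
    {"tx": 0,"ty": 0,"tz": 0,"twist": 0,"fingers": 0}
  ]
}}

```text
clock: 8.78
eef_pos: [468.0, 36.9, 115.3]
tool_rot: [3.141, -0.0, 1.523]
force: [-0.1, -1.0, 0.0]
width: 10.9
gripper_force: 58.5
```

Emit:
{"op": "carry_out", "data": {
  "moves": [
    {"tx": 0,"ty": 0,"tz": 0.005,"twist": 0,"fingers": 0},
    {"tx": 0,"ty": 0,"tz": 0,"twist": 0,"fingers": 0},
    {"tx": 0,"ty": 0,"tz": 0,"twist": 0,"fingers": 0}
  ]
}}

```text
clock: 9.15
eef_pos: [467.9, 36.8, 113.7]
tool_rot: [3.141, -0.0, 1.523]
force: [-0.9, 0.1, -0.8]
width: 11.3
gripper_force: 58.5
```

Emit:
{"op": "carry_out", "data": {
  "moves": [
    {"tx": 0,"ty": 0,"tz": 0.005,"twist": 0,"fingers": 0},
    {"tx": 0,"ty": 0,"tz": 0,"twist": 0,"fingers": 0},
    {"tx": 0,"ty": 0,"tz": 0,"twist": 0,"fingers": 0}
  ]
}}

```text
clock: 9.52
eef_pos: [467.9, 36.8, 113.5]
tool_rot: [3.141, 0.001, 1.523]
force: [-2.6, -1.1, 15.5]
width: 11.1
gripper_force: 61.3
```

Seated at 113.5 as expected. Next: release, rise straight up and wait.

Emit:
{"op": "carry_out", "data": {
  "moves": [
    {"tx": 0,"ty": 0,"tz": -0.004,"twist": 0,"fingers": 0.15},
    {"tx": 0,"ty": 0,"tz": 0,"twist": 0,"fingers": 0.3},
    {"tx": 0,"ty": 0,"tz": 0,"twist": 0,"fingers": 0.45},
    {"tx": 0,"ty": 0,"tz": 0,"twist": 0,"fingers": 0.45},
    {"tx": 0,"ty": 0,"tz": -0.06,"twist": 0,"fingers": 0.45},
    {"tx": 0,"ty": 0,"tz": -0.12,"twist": 0,"fingers": 0.45},
    {"tx": 0,"ty": 0,"tz": -0.15,"twist": 0,"fingers": 0.45},
    {"tx": 0,"ty": 0,"tz": -0.1,"twist": 0,"fingers": 0.45},
    {"tx": 0,"ty": 0,"tz": 0,"twist": 0,"fingers": 0.45},
    {"tx": 0,"ty": 0,"tz": 0,"twist": 0,"fingers": 0.45},
    {"tx": 0,"ty": 0,"tz": 0,"twist": 0,"fingers": 0.45}
  ]
}}

```text
clock: 10.9
eef_pos: [467.0, 36.7, 241.1]
tool_rot: [-3.139, 0.0, 1.523]
force: [-0.9, 0.2, -0.7]
width: 38.3
gripper_force: 0.0
```

```bash
python3 - <<'E'
from h import *
import pickle
im=eyes.get_image("wrist");s=eyes.get_image("side")["color"];pickle.dump(im,open("w4.pkl","wb"))
a=im["color"][:300];b=cv2.resize(s[185:300,235:335],(240,276),interpolation=cv2.INTER_CUBIC)
o=np.zeros((300,800,3),np.uint8);o[:,:560]=a;o[:276,560:]=b;cv2.imwrite("pics/w4.png",o)
# handle centre target from bar (rack yaw -0.048)
c,n=np.cos(-.048),np.sin(-.048);R=np.array([[c,-n],[n,c]])
print("grip",np.array([468.3,36.7])+R@[45,-110],"ptr",np.array([468.3,36.7])+R@[90,-62])
plan([470,-75,240],-0.048)
E
```

```text
grip [507.97019724 -75.33247498] ptr [555.22148256 -29.54693102]
tcp [467.2  36.8 241.3] [-3.139  0.     1.523] d/300 [-0.3717  0.027   0.0044] twist 0.5001
```

View pics/w4.png

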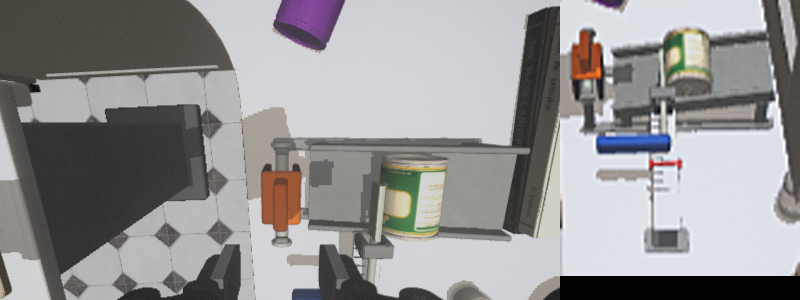

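The bumper hangs upright on the bar at (281,195), midway between the posts at (281,143) and (281,240). The gate is still shut.

Emit:
{"op": "carry_out", "data": {
  "moves": [
    {"tx": -0.1,"ty": 0.04,"tz": 0,"twist": 0,"fingers": 0.45},
    {"tx": -0.16,"ty": 0.063,"tz": 0,"twist": 0,"fingers": 0.5},
    {"tx": -0.107,"ty": 0.041,"tz": 0,"twist": 0,"fingers": 0.6},
    {"tx": 0,"ty": 0,"tz": 0,"twist": 0.05,"fingers": 0.6},
    {"tx": 0,"ty": 0,"tz": 0,"twist": 0.05,"fingers": 0.6},
    {"tx": 0,"ty": 0,"tz": 0,"twist": 0.05,"fingers": 0.6},
    {"tx": 0,"ty": 0,"tz": 0,"twist": 0.05,"fingers": 0.6},
    {"tx": 0,"ty": 0,"tz": 0,"twist": 0.05,"fingers": 0.6},
    {"tx": 0,"ty": 0,"tz": 0,"twist": 0.05,"fingers": 0.6},
    {"tx": 0,"ty": 0,"tz": 0,"twist": 0.05,"fingers": 0.6},
    {"tx": 0,"ty": 0,"tz": 0,"twist": 0.05,"fingers": 0.6},
    {"tx": 0,"ty": 0,"tz": 0,"twist": 0.05,"fingers": 0.6}
  ]
}}

```text
clock: 12.5
eef_pos: [505.4, -75.1, 241.6]
tool_rot: [-3.141, 0.001, 0.104]
force: [-0.6, 0.6, -0.4]
width: 51.4
gripper_force: 0.0
```

Emit:
{"op": "carry_out", "data": {
  "moves": [
    {"tx": 0,"ty": 0,"tz": 0,"twist": 0.05,"fingers": 0.6},
    {"tx": 0,"ty": 0,"tz": 0,"twist": 0,"fingers": 0.6},
    {"tx": 0,"ty": 0,"tz": 0,"twist": 0,"fingers": 0.6}
  ]
}}

```text
clock: 12.88
eef_pos: [505.6, -75.1, 241.9]
tool_rot: [3.142, 0.001, -0.045]
force: [-0.8, 0.2, 0.4]
width: 50.9
gripper_force: 0.0
```

```bash
python3 - <<'E'
from h import *
import pickle
im=eyes.get_image("wrist");pickle.dump(im,open("w5.pkl","wb"))
plan([505,-75.3,82],-.048)
hsv=cv2.cvtColor(im["color"],cv2.COLOR_BGR2HSV)
for n,lo,hi,z in(("blue",(105,130,40),(125,255,255),99),("red",(0,130,80),(4,255,255),70),("black",(0,0,0),(180,255,35),70)):
    m=cv2.inRange(hsv,lo,hi);k,l,st,ce=cv2.connectedComponentsWithStats(m)
    for i in range(1,k):
        if 12<st[i,4]<6000:
            r=cv2.minAreaRect(np.argwhere(l==i)[:,::-1].astype(np.float32));print(n,st[i],np.round(r[0],1),np.round(r[1],1),round(r[2],1),onz(im,*r[0],z).round(1))
print(proj(im,[555.2,-29.5,70]))
cv2.imwrite("pics/w5.png",cv2.resize(im["color"],(800,600)))
E
```

```text
tcp [505.7 -75.1 242.1] [-3.142  0.    -0.046] d/300 [-0.0019  0.0007  0.5335] twist 0.0008
blue [274 137  14  37 460] [280.5 155. ] [36. 13.] 90.0 [543.5 -78.   99. ]
blue [276 221   8   7  27] [279.5 224. ] [7. 6.] 0.0 [480.6 -74.3  99. ]
red [295 123  10  39 166] [299.5 142. ] [ 8.1 38.2] 1.6 [551.8 -96.5  70. ]
black [ 437  334  123   86 5918] [498.  376.5] [122.  85.] -0.0 [ 270.2 -322.6   70. ]
black [494 337  15  10  43] [500.9 341.4] [ 8.5 13.9] 84.3 [ 319.1 -319.1   70. ]
black [355 342   9   5  16] [358.8 344.6] [3.5 8.2] 71.6 [ 322.1 -157.8   70. ]
black [347 346   7   9  18] [351.4 350.3] [6.3 6.7] 63.4 [ 314.7 -149.4   70. ]
black [427 362  11   7  26] [432.5 364.4] [11.2  4.7] 23.2 [ 291. -244.   70.]
black [448 403   8   6  17] [452. 404.] [7.1 4.2] 45.0 [ 231.7 -272.6   70. ]
black [429 415  12   5  23] [434.5 417. ] [11.  4.] -0.0 [ 212.5 -253.1   70. ]
(np.float64(228.73773836030176), np.float64(141.58666417736038))
```

View pics/w5.png

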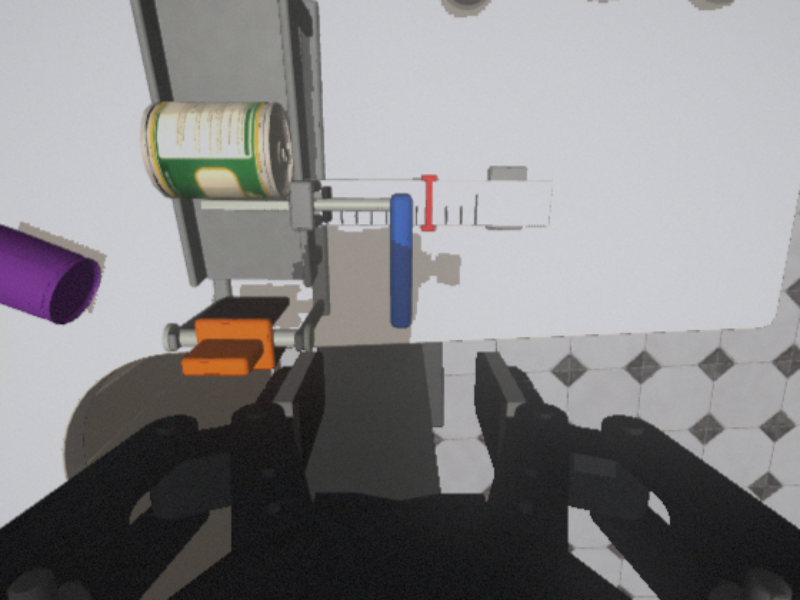

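The view shows the handle at (401,260), the pointer against the rack at (326,205) and the mark at (429,203). The bumper is hanging and the tin is waiting. The pull needed is about 67 mm.

Emit:
{"op": "carry_out", "data": {
  "moves": [
    {"tx": -0.002,"ty": 0,"tz": 0.08,"twist": 0,"fingers": 0.6},
    {"tx": 0,"ty": 0,"tz": 0.13,"twist": 0,"fingers": 0.6},
    {"tx": 0,"ty": 0,"tz": 0.13,"twist": 0,"fingers": 0.6},
    {"tx": 0,"ty": 0,"tz": 0.11,"twist": 0,"fingers": 0.6},
    {"tx": 0,"ty": 0,"tz": 0.06,"twist": 0,"fingers": 0.6},
    {"tx": 0,"ty": 0,"tz": 0.025,"twist": 0,"fingers": 0.6},
    {"tx": 0,"ty": 0,"tz": 0,"twist": 0,"fingers": 0.5},
    {"tx": 0,"ty": 0,"tz": 0,"twist": 0,"fingers": 0.3},
    {"tx": 0,"ty": 0,"tz": 0,"twist": 0,"fingers": 0},
    {"tx": 0,"ty": 0,"tz": 0,"twist": 0,"fingers": 0},
    {"tx": 0,"ty": 0,"tz": 0,"twist": 0,"fingers": 0},
    {"tx": 0,"ty": 0,"tz": 0,"twist": 0,"fingers": 0}
  ]
}}

```text
clock: 14.42
eef_pos: [505.7, -76.0, 82.8]
tool_rot: [3.141, -0.002, -0.048]
force: [-1.4, -1.2, 5.7]
width: 13.1
gripper_force: 59.0
```

Emit:
{"op": "carry_out", "data": {
  "moves": [
    {"tx": 0,"ty": 0.02,"tz": 0,"twist": 0,"fingers": 0},
    {"tx": 0,"ty": 0.04,"tz": 0,"twist": 0,"fingers": 0},
    {"tx": 0,"ty": 0.05,"tz": 0,"twist": 0,"fingers": 0},
    {"tx": 0,"ty": 0.05,"tz": 0,"twist": 0,"fingers": 0},
    {"tx": 0,"ty": 0.04,"tz": 0,"twist": 0,"fingers": 0},
    {"tx": 0,"ty": 0.02,"tz": 0,"twist": 0,"fingers": 0},
    {"tx": 0,"ty": 0,"tz": 0,"twist": 0,"fingers": 0},
    {"tx": 0,"ty": 0,"tz": 0,"twist": 0,"fingers": 0},
    {"tx": 0,"ty": 0,"tz": 0,"twist": 0,"fingers": 0},
    {"tx": 0,"ty": 0,"tz": 0,"twist": 0,"fingers": 0},
    {"tx": 0,"ty": 0,"tz": 0,"twist": 0,"fingers": 0},
    {"tx": 0,"ty": 0,"tz": 0,"twist": 0,"fingers": 0}
  ]
}}

```text
clock: 15.92
eef_pos: [502.7, -137.3, 82.8]
tool_rot: [-3.138, -0.001, -0.045]
force: [-0.3, 7.0, 8.6]
width: 13.0
gripper_force: 59.7
```

```bash
python3 - <<'E'
from h import *
import pickle
im=eyes.get_image("wrist");s=eyes.get_image("side")["color"];pickle.dump(im,open("w6.pkl","wb"))
print(ctrl.read_state()["eef_pos"],ctrl.read_state()["force"])
c=im["color"];m=cv2.inRange(cv2.cvtColor(c,cv2.COLOR_BGR2HSV),(0,130,70),(4,255,255))
k,l,st,ce=cv2.connectedComponentsWithStats(m);print(st[1:][st[1:,4]>10],ce[1:][st[1:,4]>10])
o=np.zeros((420,800,3),np.uint8);o[:,:560]=c;o[:276,560:]=cv2.resize(s[185:300,235:335],(240,276),interpolation=cv2.INTER_CUBIC);cv2.imwrite("pics/w6.png",o)
E
```

```text
[ 502.71859305 -137.30600455   82.808367  ] [-0.01855834  8.43058035  8.16617283]
[[173 124  22  36 401]
 [179 180  20  23 255]] [[183.81546135 138.159601  ]
 [187.80392157 193.07843137]]
```

View pics/w6.png

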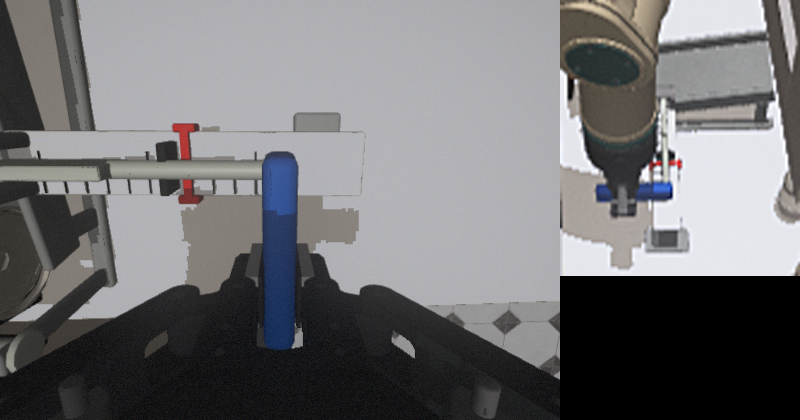

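The pointer foot is at about (173–177,170) and the mark at (187,165), so about 6 mm is still missing, matching the measured 61 mm pull. The tin has rolled down (left edge, 270).

Emit:
{"op": "carry_out", "data": {
  "moves": [
    {"tx": 0,"ty": 0.01,"tz": 0,"twist": 0,"fingers": 0},
    {"tx": 0,"ty": 0.01,"tz": 0,"twist": 0,"fingers": 0},
    {"tx": 0,"ty": 0,"tz": 0,"twist": 0,"fingers": 0},
    {"tx": 0,"ty": 0,"tz": 0,"twist": 0,"fingers": 0},
    {"tx": 0,"ty": 0,"tz": 0,"twist": 0,"fingers": 0},
    {"tx": 0,"ty": 0,"tz": 0,"twist": 0,"fingers": 0},
    {"tx": 0,"ty": 0,"tz": 0,"twist": 0,"fingers": 0},
    {"tx": 0,"ty": 0,"tz": 0,"twist": 0,"fingers": 0}
  ]
}}

```text
clock: 17.02
eef_pos: [502.4, -143.1, 82.8]
tool_rot: [-3.137, -0.001, -0.045]
force: [-0.4, 8.7, 9.3]
width: 13.2
gripper_force: 59.7
```

```bash
python3 - <<'E'
from h import *
im=eyes.get_image("wrist");s=eyes.get_image("side")["color"];t=eyes.get_image("top")["color"]
st=ctrl.read_state();print(st["eef_pos"],st["force"],st["gripper_force"])
R=lambda a,w,h:cv2.resize(a,(w,h),interpolation=cv2.INTER_CUBIC)
o=np.zeros((600,800,3),np.uint8);o[:300,:400]=R(im["color"][90:240,90:290],400,300);o[:300,400:]=R(im["color"][180:420,0:320],400,300)
o[300:,:400]=R(t[190:265,255:355],400,300);o[300:,400:]=R(s[185:275,235:355],400,300);cv2.imwrite("pics/w7.png",o)
E
```

```text
[ 502.410758  -143.0828139   82.7819413] [-0.90285118  8.87712882  8.31896451] 59.73515331745148
```

View pics/w7.png

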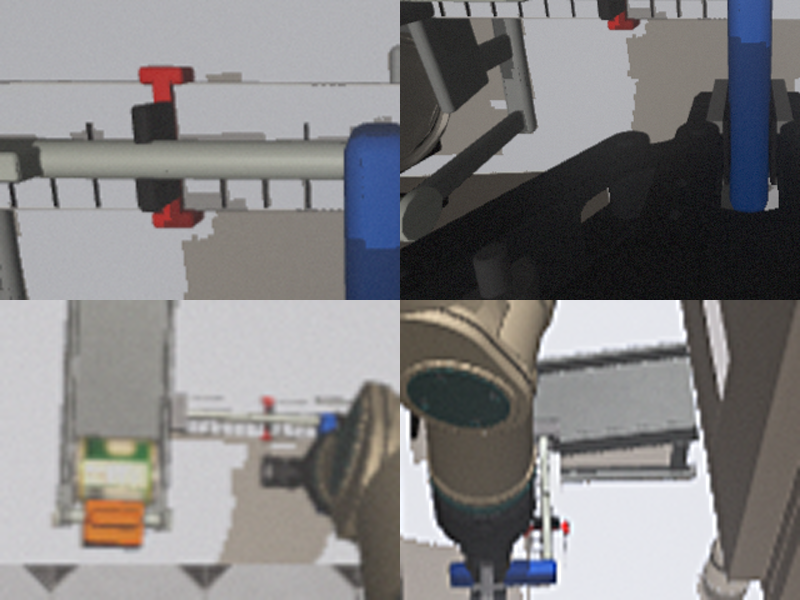

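The pointer foot at (165–178,160) covers the red mark at (168,150). In the top view the tin (118,470) rests against the hanging bumper (112,520), so I'll hand in.

```bash
python3 -c "
from cell import job
print(job.finish_job())"
```

```text
the job is handed in; nothing more can be done
None
```

The bumper hangs released on the bar, the tin has rolled down against it, and the gripper is holding the handle with its pointer within about 2 mm of the red mark; the job is handed in (17 s used), but no verdict came back, and I viewed 11 pictures against the limit of 10.

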